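Load the service caddy: spice jars and food probe

TASK

Get the wooden service caddy ready: stand the two spice jars that are on the counter upright in the two free compartments that have a black rubber mat, one jar to each, setting them down gently. Take the red food probe out of the metal rinse stand and push it fully home in the red-ringed port in the caddy, so that its collar sits on the port. Leave the blue probe, the jar already in the caddy and the other things where they stand.

Things in the scene. Friction and masses are not known exactly. Their poses are not given: they have to be found in the camera images.
- caddy: Fixed wooden caddy, 158 x 158 mm, 46 mm tall, open at the top, divided 2 x 2 by crossed walls 42 mm high. Walls and floor 6 mm thick; cells 70 x 70 mm inside, centres at x, y = +-38 mm. Two cells hold a rubber mat, one a jar, one the probe port; which is where varies. Origin: centre of the underside, on the counter; x, y along the walls, z up; yaw varies.
- mat_a: Black ribbed rubber mat, 60 x 60 x 3 mm, fixed on the floor of one caddy cell. Origin: centre of its underside (6 mm above the counter); its top is 3 mm higher.
- mat_b: The other rubber mat, just like mat_a.
- probe_port: White block fixed in one caddy cell, 50 x 50 x 56 mm, with one upright bore 9.5 mm in diameter, 52 mm deep, at its centre, chamfered 2 mm at the mouth; red rings round the mouth. Origin: centre of its underside, 6 mm above the counter. Its flat top is 56 mm above its origin.
- port_mouth (a point): Centre of the mouth of the port's bore, in the plane of the port's top (62 mm above the counter).
- rinse_stand: Metal block fixed to the counter, 60 (x) x 140 (y) x 56 mm, with two upright bores 11 mm in diameter, 52 mm deep, at y = +-40 mm of its own frame; a probe stands in each (which one is where varies). Origin: centre of the underside; yaw varies.
- red_probe: Red food probe, stands pin down in the rinse stand. Origin: centre of the underside of its collar, z up along its axis. Below: steel pin 8 mm in diameter, 46 mm long, tapered over its last 7 mm. Above: collar 30 mm in diameter, 6 mm thick, then a round ribbed handle 24 mm in diameter from 6 to 60 mm. 70 g or so.
- red_probe_tip (a point): Point of the red probe's pin, 46 mm below its origin.
- blue_probe: Blue food probe of the same shape; it stays in the rinse stand.
- jar_a: Spice jar, clear with a green cap, 46 mm in diameter, 106 mm tall, about 110 g, upright on the counter. Origin: centre of its underside, z up.
- jar_b: Second spice jar on the counter, same size and cap as jar_a.
- jar_c: Third spice jar of the same kind, already standing in a caddy cell without a mat; it stays there.
- blue_ramekin: Small dark blue ramekin with red filling, 58 mm in diameter, 34 mm tall, on the counter; bystander. Origin: centre of the underside.
- guard_face (a point): Front face of the clear glass guard at its foot, behind the work: an upright pane that runs nearly along y (1 mm nearer the robot per 55 mm to the right, farther to the left), 213 mm tall, with a foot rail 46 mm tall that stands out 27 mm towards the robot. Fixed; keep the gripper and arm clear of it.
- stone_cup: Grey-brown stoneware cup, 68 mm in diameter, 62 mm tall, on the counter; bystander. Origin: centre of the underside.
Things that resemble listed ones, but are neither listed nor needed, are in the scene too. What is shaped like the jar_a but turquoise is not meant.

How it is judged:
By the outcome, as a careful person would: the job done as asked, in the order asked, and still so for the second after the job is handed in, with the robot touching nothing.
It also fails if it takes over 72 s, if anything falls off the work surface, if the arm or the gripper's body presses on something with over 40 N, if the wrist force passes 120 N, or if a joint passes its speed limit or range.

ROBOT

A 6-joint arm with a two-finger parallel gripper is mounted at the origin on a cart in front of the work surface, level with it; the furniture and walls round the work are solid. World frame = base frame: x ahead of the robot, y to its left, z up, the work surface at z = 0. Lengths are in mm, angles in rad, forces in N, time in s.
With the tool pointing down it reaches from about 350 to 775 mm from the base axis. Payload 7.3 kg.
Tool frame: the origin (TCP) lies midway between the tips of the shut fingers; the grasp point (between the pads) lies bot.tcp_to_grasp behind it (bot.tcp_to_grasp is the distance from the TCP to the grasp point, in mm); z points along the fingers, y is the direction in which the jaws open and shut (so a half turn about z gives the same grasp; the last joint's range is limited). The gripper opens to 92 mm and grips with 3 to 60 N. Pads are 19 mm wide; open, the fingers measure 130 mm over their backs; the gripper's body (75 mm by 190 mm) begins 47 mm behind the grasp point.
Start: joints at [-1.345, 0.342, 1.524, -0, 1.275, -0.146], TCP at [190.752, -489.141, 226.741] pointing down, gripper open.
Joint ranges: [-2.53, 2.53], [-0.77, 2.02], [0.04, 2.7], [-1, 4.14], [0.28, 2.66], [-3.11, 3.11]. Speed limits (rad/s): [2.57, 2.57, 3.14, 3.14, 3.14, 3.14].

INTERFACE

Orientations are given as [roll, pitch, yaw] about the fixed x, y, z axes, in that order (R = Rz(yaw) Ry(pitch) Rx(roll)).
In Python, from plant import bot gives the robot as it stands.
- The arm moves only by the shell command python3 -m inch 'ROWS'. ROWS is JSON, one flat list of numbers, 7 for each row, row after row: the shift along the world's x, y, z in cm, then the turn, a rotation vector about the world's x, y, z in degrees, then the gripper command: -1 is shut, 1 is fully open, values between are in proportion. In form: [tx, ty, tz, ax, ay, az, fingers, tx, ty, tz, ax, ay, az, fingers, ...]. A call has exactly 5 rows; each row is the pose to reach, as a shift and turn from the pose measured when the call began; what a row does not reach only later rows make up. A row lasts 1/10 s, in which the tool goes at most 50 mm and 8.59 degrees, less where a joint would pass 70% of its speed; a pose out of reach is approached as far as the arm can. A call with a gripper value outside its range is refused whole. The fingers move at their own pace and stop on an object; the grip force is fixed at half the most. Time passes only in rows, so rows that repeat a pose let the fingers close, or fill a call up. It gives the time, the measured TCP pose, the force and the opening at its end, in the units of the state.
- bot.get_obs(): the state, without advancing time (a new reading comes with each control period).
- bot.capture(name): name is "scene" or "top" or "wrist"; returns the picture (400x640x3 uint8, red, green, blue); there is no depth.
- bot.calibration(name): a dict with "fx", "fy", "cx", "cy" (pixels), "cam_to_world" (4x4, takes a point from camera to world coordinates). Camera axes: x right, y down, z forward; pixel columns grow to the right and rows downward; lengths in mm; the calibration is good to about 2 mm. A picture is of the moment at which its call begins: read the wrist's pose just before it. calibration takes no time and is no camera call; for the wrist camera it gives the pose at the moment of the call.
- bot.close_job(): hands the job in, once; it reports no verdict.
The state is a dict: "time": time; "joint_positions": joint angles; "dq": joint speeds; "tau": joint torques, N m; "tool_pos": TCP position; "tcp_rot": TCP orientation; "contact_force": force on the tool from outside, world axes, zero at the start; "moment": the same for the moment, N m; "grip_width": finger opening in mm.
Only numpy, scipy, OpenCV 4.12 (cv2) and the standard library are available. Lean on these libraries where they do the work, as an engineer would, in place of code of your own. Each camera call takes 0.05 s, during which the arm holds its last target.

## Working session

There is one attempt and no reset: what is moved stays moved. The work goes in short steps, Python scripts to look and compute and a shell command to move; the robot and the scene stay as the last step left them, time stands still between calls to the robot, and variables do not carry over. Pictures are saved under pics/ and viewed, and the job is handed in when it is done.

```bash
ls; mkdir -p pics
python3 - <<'E'
from plant import bot
import cv2
o=bot.get_obs();print(o, bot.tcp_to_grasp)
for n in("scene","top","wrist"):
    c=bot.calibration(n); print(n,c)
    im=bot.capture(n); cv2.imwrite(f"pics/{n}0.png",cv2.cvtColor(im,cv2.COLOR_RGB2BGR))
E
```

```text
pics
{'time': 0.0, 'joint_positions': array([-1.34500942e+00,  3.42703008e-01,  1.52502996e+00, -5.05181274e-06,
        1.27537559e+00, -1.46010882e-01]), 'dq': array([ 0.00099017, -0.00022424, -0.000773  , -0.00070813, -0.00061947,
       -0.00119712]), 'tau': array([ 6.54346641e-04, -4.31236231e+01, -2.44217527e+01,  7.16416142e-02,
        5.58476779e-02, -1.44411010e-04]), 'tool_pos': array([ 190.64970895, -488.72371574,  226.05067168]), 'tcp_rot': array([-3.14009218e+00, -2.15772560e-04,  3.71799099e-01]), 'contact_force': array([ 0.65384573, -0.44498945, -0.36676697]), 'moment': array([-0.03414738,  0.00802241,  0.00461337]), 'grip_width': 91.6049817336915} 18.8
scene {'fx': 475.17916925833674, 'fy': 475.17916925833674, 'cx': 323.1133788350581, 'cy': 196.6014264269543, 'cam_to_world': array([[-6.74278807e-01, -5.42108236e-01,  5.01464607e-01,
        -1.84137766e+02],
       [-7.38379452e-01,  4.83886217e-01, -4.69733875e-01,
         5.97624009e+02],
       [ 1.19947906e-02, -6.87002758e-01, -7.26555803e-01,
         1.07071410e+03],
       [ 0.00000000e+00,  0.00000000e+00, 
[... 275 characters left out ...]
  2.40788479e-02, -4.83741682e-03,
        -3.74248474e+01],
       [ 7.95102856e-04, -1.65130125e-01, -9.86271468e-01,
         1.38561873e+03],
       [ 0.00000000e+00,  0.00000000e+00,  0.00000000e+00,
         1.00000000e+00]])}
wrist {'fx': 291.38670508156787, 'fy': 291.38670508156787, 'cx': 323.37968787220444, 'cy': 201.6471331297707, 'cam_to_world': array([[ 3.63157793e-01, -9.02007217e-01, -2.33451059e-01,
         2.53841874e+02],
       [-9.31723788e-01, -3.52293807e-01, -8.82034912e-02,
        -4.64401703e+02],
       [-2.68317672e-03,  2.49543691e-01, -9.68359823e-01,
         3.84423937e+02],
       [ 0.00000000e+00,  0.00000000e+00,  0.00000000e+00,
         1.00000000e+00]])}
```

View pics/scene0.png

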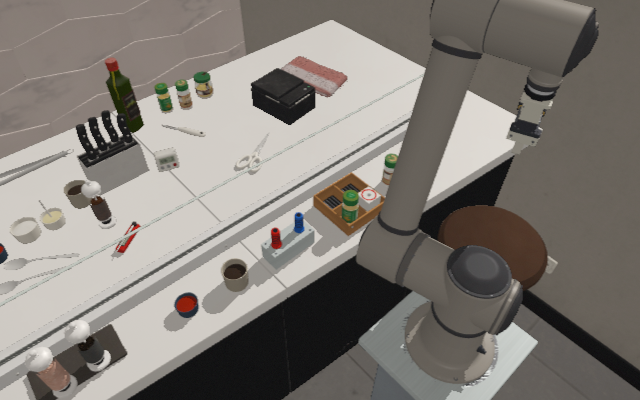

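View pics/top0.png

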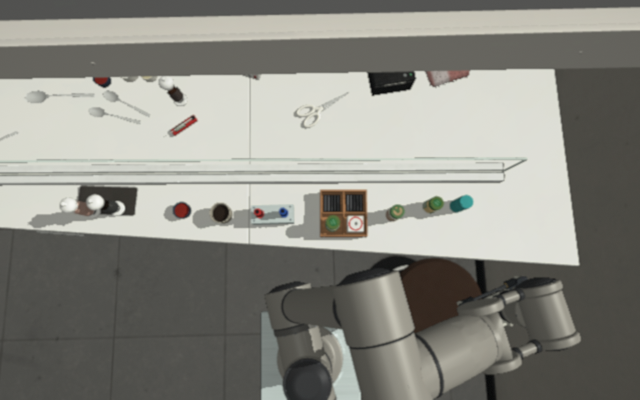

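View pics/wrist0.png

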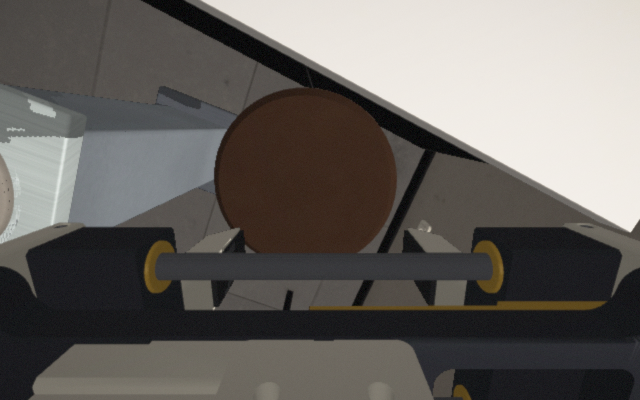

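Top view: green-capped jars at (397,212) and (434,204), with a turquoise lookalike at (461,203). The caddy is around (343,214), with mats in the two far cells. Jar_c is at (333,223), the port at (355,223), the red probe at (259,212) and the blue probe at (284,212). I'll enlarge this and measure.

```bash
cat > h.py <<'E'
import numpy as np, cv2
from plant import bot
def ray(c,u,v):
    M=c["cam_to_world"]; d=M[:3,:3]@np.array([(u-c["cx"])/c["fx"],(v-c["cy"])/c["fy"],1]); return M[:3,3],d
def onz(c,u,v,z):
    o,d=ray(c,u,v); return o+d*(z-o[2])/d[2]
def proj(c,p):
    M=c["cam_to_world"]; q=M[:3,:3].T@(np.array(p,float)-M[:3,3]); return np.array([c["fx"]*q[0]/q[2]+c["cx"],c["fy"]*q[1]/q[2]+c["cy"]])
def blobs(im,lo,hi,roi,mina=8):
    hsv=cv2.cvtColor(im,cv2.COLOR_RGB2HSV); m=cv2.inRange(hsv,np.array(lo),np.array(hi))
    x0,y0,x1,y1=roi; k=np.zeros_like(m); k[y0:y1,x0:x1]=m[y0:y1,x0:x1]
    n,_,st,ce=cv2.connectedComponentsWithStats(k)
    return [(ce[i].round(1).tolist(),st[i].tolist()) for i in range(1,n) if st[i][4]>=mina]
E
python3 - <<'E'
from h import *
im=cv2.cvtColor(cv2.imread("pics/top0.png"),cv2.COLOR_BGR2RGB); c=bot.calibration("top")
roi=(240,180,480,245)
for n,lo,hi in(("green",(35,90,30),(80,255,255)),("turq",(82,90,40),(98,255,255)),("red",(0,150,80),(8,255,255)),("red2",(170,150,80),(180,255,255)),("blue",(105,130,60),(130,255,255)),("wood",(8,90,60),(22,220,220)),("dark",(0,0,0),(180,255,50))):
    print(n,blobs(im,lo,hi,roi))
crop=im[175:245,240:480]
cv2.imwrite("pics/crop1.png",cv2.cvtColor(cv2.resize(crop,None,fx=3.3,fy=3.3,interpolation=cv2.INTER_CUBIC),cv2.COLOR_RGB2BGR))
for n,u,v,z in(("j1",397,212,106),("j2",434,204,106),("red",259,212,60+10+56),("blue",284,212,116),("caddy",343,214,46),("rail",343,183,46),("rail_r",500,181,46)):
    print(n,onz(c,u,v,z).round())
E
```

```text
green [([435.5, 203.4], [429, 197, 14, 13, 132]), ([332.5, 221.6], [326, 215, 14, 14, 148])]
turq [([461.5, 203.3], [450, 196, 23, 16, 239])]
red [([258.9, 213.3], [255, 210, 8, 7, 37])]
red2 []
blue [([283.2, 212.5], [280, 209, 7, 8, 43])]
wood [([341.2, 213.2], [320, 190, 47, 47, 1061]), ([428.0, 209.5], [425, 207, 7, 5, 17])]
dark [([334.5, 202.4], [330, 195, 10, 16, 155]), ([356.6, 202.9], [349, 195, 14, 16, 174])]
j1 [ 459. -291.  106.]
j2 [ 482. -411.  106.]
red [467. 145. 126.]
blue [467.  68. 116.]
caddy [ 465. -123.   46.]
rail [ 570. -126.   46.]
rail_r [ 564. -657.   46.]
```

View pics/crop1.png

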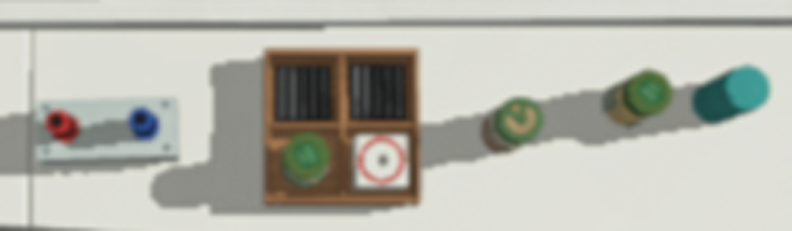

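Run:
```python
import cv2
im=cv2.imread("pics/scene0.png")
cv2.imwrite("pics/crop2.png",cv2.resize(im[130:270,250:420],None,fx=4,fy=4,interpolation=cv2.INTER_CUBIC))
```

```text
(no output)
```

View pics/crop2.png

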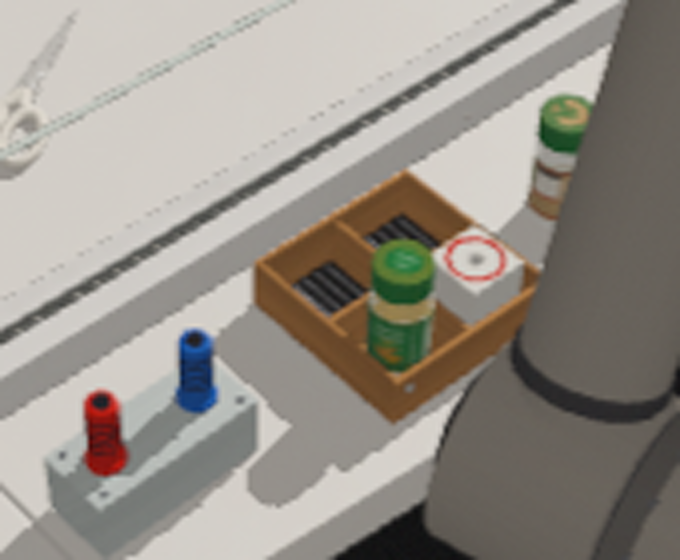

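Scene view: the counter jar at crop (562,150) has a green cap on a clear body, the same kind as jar_c. The turquoise one is excluded, and so are the jars behind the glass. Next I'll move the wrist camera over the work, turned so it's on the robot's side, away from the guard.

```bash
python3 -m inch '[4,4.5,4,0,0,8.5,0.5, 8,9,5,0,0,17,0.5, 12,13.5,5,0,0,25.5,0.5, 16,18,5,0,0,34,0.5, 20,20,5,0,0,42.5,0.5]'; python3 -m inch '[0,0,0,0,0,8.5,0.5, 0,0,0,0,0,17,0.5, 0,0,0,0,0,25.5,0.5, 0,0,0,0,0,34,0.5, 0,0,0,0,0,42.5,0.5]'
```

```text
time: 0.65
tool_pos: [356.5, -314.3, 275.7]
tcp_rot: [-3.141, 0.0, 1.119]
contact_force: [0.2, 0.4, 0.0]
grip_width: 69.2
time: 1.15
tool_pos: [356.4, -314.1, 275.4]
tcp_rot: [-3.14, -0.001, 1.867]
contact_force: [0.1, -0.6, 0.8]
grip_width: 68.6
```

```bash
python3 -m inch '[0,1,0,0,0,8.5,0.5, 0,2,0,0,0,17,0.5, 0,4,0,0,0,25.5,0.5, 0,6,0,0,0,34,0.5, 0,7,0,0,0,42.5,0.5]'; python3 -m inch '[0,2,0,0,0,8.5,0.5, 0,4,0,0,0,17,0.5, 0,5,0,0,0,25.5,0.5, 0,5,0,0,0,31,0.5, 0,5,0,0,0,31,0.5]';python3 - <<'E'
from h import *
import pickle
c=bot.calibration("wrist"); im=bot.capture("wrist"); pickle.dump(c,open("w1.pkl","wb"))
cv2.imwrite("pics/w1.png",cv2.cvtColor(im,cv2.COLOR_RGB2BGR)); print(c["cam_to_world"].round(2),bot.get_obs()["joint_positions"].round(2))
c=bot.calibration("top"); im=bot.capture("top"); cv2.imwrite("pics/top1.png",cv2.cvtColor(im,cv2.COLOR_RGB2BGR))
E
```

```text
time: 1.65
tool_pos: [356.2, -242.6, 275.3]
tcp_rot: [-3.141, -0.001, 2.616]
contact_force: [0.9, -0.1, -0.5]
grip_width: 68.7
time: 2.15
tool_pos: [356.1, -192.3, 275.2]
tcp_rot: [-3.141, -0.001, -3.125]
contact_force: [-0.1, -1.0, 0.6]
grip_width: 68.7
[[-2.0000e-02  9.7000e-01  2.5000e-01  2.9045e+02]
 [ 1.0000e+00  2.0000e-02  0.0000e+00 -1.9295e+02]
 [ 0.0000e+00  2.5000e-01 -9.7000e-01  4.3362e+02]
 [ 0.0000e+00  0.0000e+00  0.0000e+00  1.0000e+00]] [-0.68  0.08  1.73 -0.    1.33 -2.27]
```

View pics/w1.png

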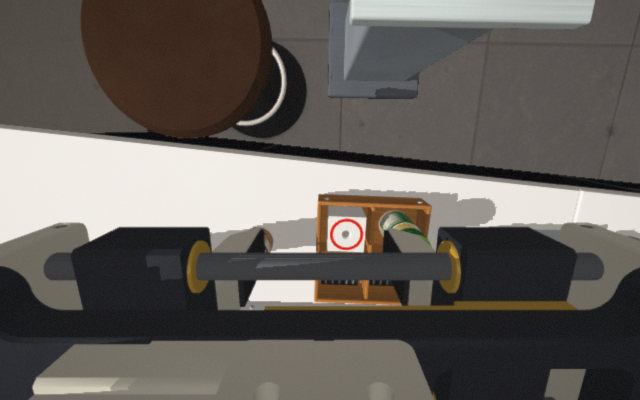

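Wrist view: port ring centre at about (346,234), the caddy's near corners at (318,197) and (428,203), mats at about (340,282) and (383,282), and jar_c at (395,220). I'll measure these and compare with the top camera.

Run:
```python
from h import *
import pickle
c=pickle.load(open("w1.pkl","rb")); im=cv2.cvtColor(cv2.imread("pics/w1.png"),cv2.COLOR_BGR2RGB)
b=blobs(im,(0,150,120),(6,255,255),(325,215,370,252)); print(b)
x,y,w,h,_=b[0][1]; print("port wrist",onz(c,x+w/2-.5,y+h/2-.5,62).round(1))
for u,v in((318,197),(428,203),(316,301),(428,301)): print(onz(c,u,v,46).round(1))
ct=bot.calibration("top"); t=cv2.cvtColor(cv2.imread("pics/top1.png"),cv2.COLOR_BGR2RGB); cv2.imwrite("pics/crop3.png",cv2.resize(cv2.imread("pics/top1.png")[175:245,310:480],None,fx=4.5,fy=4.5,interpolation=cv2.INTER_CUBIC))
b=blobs(t,(0,100,100),(8,255,255),(345,212,367,236),3); print(b)
hsv=cv2.cvtColor(t,cv2.COLOR_RGB2HSV)
m=cv2.inRange(hsv,np.array((8,90,60)),np.array((22,220,220))); m[:,:310]=0;m[:,372:]=0;m[:185]=0;m[242:]=0
pts=cv2.findNonZero(m); r=cv2.minAreaRect(pts); bx=cv2.boxPoints(r); print(r); print([onz(ct,*p,46).round(1) for p in bx])
```

```text
[([346.2, 233.9], [330, 219, 33, 31, 196])]
port wrist [ 430.1 -159.8   62. ]
[ 383.  -198.6   46. ]
[389.  -47.2  46. ]
[ 543.8 -199.6   46. ]
[541.1 -31.2  46. ]
[([362.0, 223.0], [362, 221, 1, 5, 5])]
((343.0, 213.0), (46.0, 46.0), 90.0)
[array([547.8, -48. ,  46. ]), array([ 544. , -202.7,   46. ]), array([ 389.6, -196. ,   46. ]), array([393.4, -44.2,  46. ])]
```

View pics/crop3.png

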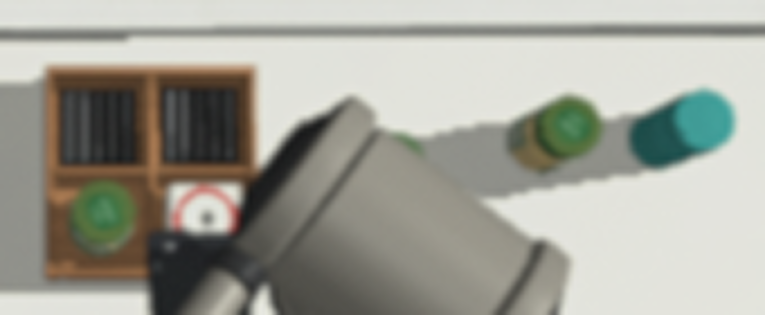

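Run:
```python
from h import *
c=bot.calibration("top"); im=cv2.cvtColor(cv2.imread("pics/top0.png"),cv2.COLOR_BGR2RGB)
print("port",onz(c,355.8,223.5,62).round(1))
for roi in((385,200,408,225),(422,194,446,216)):
    b=blobs(im,(30,80,30),(85,255,255),roi,3); print(b)
    for q in b:
        x,y,w,h,_=q[1]; print(onz(c,x+w/2-.5,y+h/2-.5,106).round(1), "width mm",onz(c,x+w,y,106)[1]-onz(c,x,y,106)[1])
print("rail",[onz(c,u,v,46).round(0) for u,v in((250,184),(400,182),(500,181))])
```

```text
port [ 430.2 -162.5   62. ]
[([395.7, 211.2], [391, 206, 12, 12, 67])]
[ 461.  -289.4  106. ] width mm -38.304499851291496
[([435.4, 203.3], [429, 197, 14, 13, 140])]
[ 485.3 -415.6  106. ] width mm -44.8619099297033
rail [array([574., 187.,  46.]), array([ 569., -319.,   46.]), array([ 564., -657.,   46.])]
```

```bash
python3 -m inch '[2.5,-2.5,-1.5,0,0,-2.3,0.5, 5,-5,-3,0,0,-2.3,0.5, 7.5,-7.5,-5,0,0,-2.3,0.5, 9.5,-9.9,-7.5,0,0,-2.3,0.5, 9.5,-9.9,-7.5,0,0,-2.3,0.5]';python3 - <<'E'
from h import *
import pickle
c=bot.calibration("wrist"); im=bot.capture("wrist"); pickle.dump(c,open("w2.pkl","wb"))
cv2.imwrite("pics/w2.png",cv2.cvtColor(im,cv2.COLOR_RGB2BGR)); print(c["cam_to_world"][:3,3].round(1),proj(c,(460,-291,106)))
for b in blobs(im,(30,70,30),(85,255,255),(0,0,640,270),60):
    x,y,w,h,_=b[1]; print(b, onz(c,x+w/2-.5,y+h/2-.5,106).round(1))
E
```

```text
time: 2.75
tool_pos: [451.2, -293.2, 195.5]
tcp_rot: [3.138, -0.007, 3.11]
contact_force: [0.1, 0.3, 0.2]
grip_width: 68.9
[ 386.4 -291.4  354.2] [325.16407795 214.2502067 ]
([511.8, 158.4], [486, 145, 50, 23, 123]) [ 413.8 -132.5  106. ]
([561.1, 174.0], [527, 148, 69, 54, 2868]) [431.1 -86.9 106. ]
([324.7, 213.5], [300, 188, 49, 52, 1599]) [ 459.3 -292.   106. ]
([199.7, 227.3], [172, 216, 47, 34, 518]) [ 473.2 -408.6  106. ]
```

View pics/w2.png

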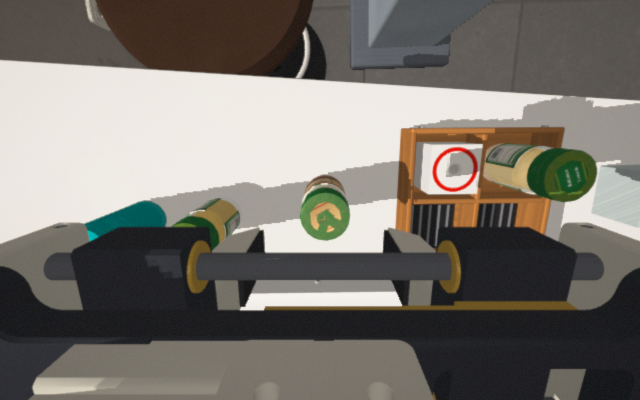

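Green cap centred at (325,214), with jar_b at (200,227) and turquoise at (130,220). Jar_a sits at (459.5,-292), which agrees with the top view. Descending.

```bash
python3 -m inch '[0.8,0.1,-3,0,0,0,0.5, 0.8,0.1,-6,0,0,0,0.5, 0.8,0.1,-9,0,0,0,0.5, 0.8,0.1,-12,0,0,0,0.5, 0.8,0.1,-13,0,0,0,0.5]'; python3 -m inch '[0,0,0,0,0,0,0.3, 0,0,0,0,0,0,0, 0,0,0,0,0,0,-0.3, 0,0,0,0,0,0,-0.6, 0,0,0,0,0,0,-1]'
```

```text
time: 3.3
tool_pos: [457.2, -289.8, 66.1]
tcp_rot: [3.136, -0.009, 3.109]
contact_force: [0.0, 0.3, -0.3]
grip_width: 68.8
time: 3.8
tool_pos: [458.0, -290.4, 67.6]
tcp_rot: [3.138, -0.006, 3.109]
contact_force: [-0.3, 1.0, 6.9]
grip_width: 45.3
```

```bash
python3 -m inch '[0,0,2,0,0,0,-1, 0,0,5,0,0,0,-1, 1,2,8,0,0,0,-1, 3,6,9,0,0,0,-1, 4.8,9.5,9,0,0,0,-1]'; python3 -m inch '[0,3.5,0,0,0,0,-1, 0,7,0,0,0,0,-1, 0,9.5,0,0,0,0,-1, 0,10.5,0,0,0,0,-1, 0,10.5,0,0,0,0,-1]'
python3 - <<'E'
from h import *
import pickle
print(bot.get_obs()['tool_pos'])
c=bot.calibration("wrist"); im=bot.capture("wrist"); pickle.dump(c,open("w3.pkl","wb"))
cv2.imwrite("pics/w3.png",cv2.cvtColor(im,cv2.COLOR_RGB2BGR))
cv2.imwrite("pics/s3.png",cv2.cvtColor(bot.capture("scene"),cv2.COLOR_RGB2BGR))
E
```

```text
time: 4.3
tool_pos: [507.4, -195.0, 160.2]
tcp_rot: [3.14, -0.002, 3.108]
contact_force: [-0.2, -0.4, -1.0]
grip_width: 44.7
time: 4.8
tool_pos: [507.4, -89.1, 160.5]
tcp_rot: [3.14, -0.002, 3.11]
contact_force: [-0.2, 0.0, -1.1]
grip_width: 44.9
[507.36245879 -89.06602355 160.45840256]
```

View pics/w3.png

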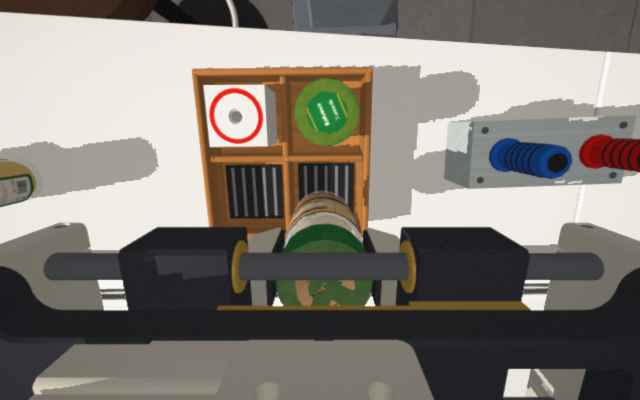

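View pics/s3.png

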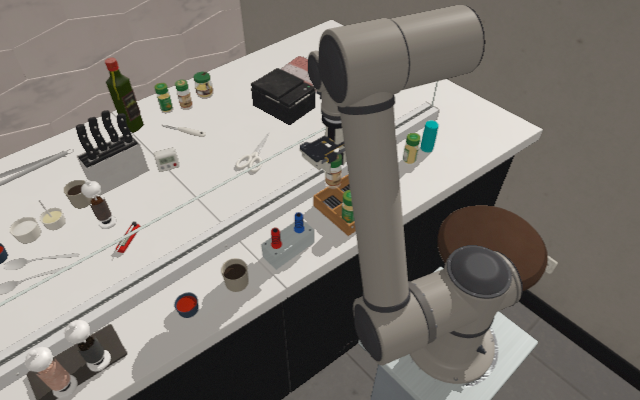

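Wrist view: port ring at (236,116), left mat spanning (226..284, 165..219), right mat (298..353, from 163), caddy near corners at (195,70) and (371,68), held jar upright. I'll refine the geometry from this closer view.

Run:
```python
from h import *
import pickle
c=pickle.load(open("w3.pkl","rb")); im=cv2.cvtColor(cv2.imread("pics/w3.png"),cv2.COLOR_BGR2RGB)
hsv=cv2.cvtColor(im,cv2.COLOR_RGB2HSV); m=cv2.inRange(hsv,np.array((0,170,120)),np.array((6,255,255)))|cv2.inRange(hsv,np.array((174,170,120)),np.array((180,255,255)))
k=np.zeros_like(m);k[80:150,200:275]=m[80:150,200:275]
e=cv2.fitEllipse(cv2.convexHull(cv2.findNonZero(k))); print(e,"port",onz(c,*e[0],62).round(1))
for u,v,z in((195,70,46),(371,68,46),(226,165,9),(284,165,9),(229,219,9),(285,219,9),(299,163,9),(353,163,9)): print(u,v,onz(c,u,v,z).round(1))
m=cv2.inRange(hsv,np.array((0,150,50)),np.array((6,255,255)));
for b in blobs(im,(0,170,90),(6,255,255),(560,100,640,200),30): print("red",b)
```

```text
((235.61126708984375, 115.46904754638672), (50.860137939453125, 55.32205581665039), 147.37425231933594) port [ 429.7 -160.    62. ]
195 70 [ 390.2 -195.7   46. ]
371 68 [393.4 -43.4  46. ]
226 165 [ 477.3 -190.7    9. ]
284 165 [ 479.3 -129.2    9. ]
229 219 [ 537.3 -194.3    9. ]
285 219 [ 539.4 -132.     9. ]
299 163 [ 477.7 -113.1    9. ]
353 163 [479.5 -55.8   9. ]
red ([593.7, 150.7], [579, 135, 35, 33, 681])
red ([609.6, 151.9], [604, 139, 19, 28, 133])
red ([617.9, 152.8], [612, 140, 19, 28, 149])
red ([626.8, 153.9], [621, 140, 19, 30, 162])
red ([634.7, 157.2], [630, 144, 10, 27, 140])
```

```bash
python3 -m inch '[0,0.4,-2,0,0,0,-1, 0,0.4,-4,0,0,0,-1, 0,0.4,-6,0,0,0,-1, 0,0.4,-7,0,0,0,-1, 0,0.4,-7.5,0,0,0,-1]'; python3 -m inch '[0,0,-0.1,0,0,0,-1, 0,0,-0.2,0,0,0,-1, 0,0,-0.3,0,0,0,-1, 0,0,-0.4,0,0,0,-1, 0,0,-0.5,0,0,0,-1]'
```

```text
time: 5.4
tool_pos: [507.2, -87.7, 84.4]
tcp_rot: [3.141, -0.003, 3.106]
contact_force: [-0.3, -0.7, -0.9]
grip_width: 44.8
time: 5.9
tool_pos: [507.5, -87.7, 79.8]
tcp_rot: [3.141, -0.002, 3.106]
contact_force: [-0.5, 0.6, -1.3]
grip_width: 44.7
```

```bash
python3 -m inch '[0,0.25,-0.05,0,0,0,-1, 0,0.25,-0.1,0,0,0,-1, 0,0.25,-0.15,0,0,0,-1, 0,0.25,-0.2,0,0,0,-1, 0,0.25,-0.25,0,0,0,-1]'; python3 -m inch '[0,0,-0.02,0,0,0,-1, 0,0,-0.05,0,0,0,-1, 0,0,-0.07,0,0,0,-1, 0,0,-0.1,0,0,0,-1, 0,0,-0.1,0,0,0,-1]'
```

```text
time: 6.4
tool_pos: [507.5, -85.2, 77.3]
tcp_rot: [3.141, -0.002, 3.106]
contact_force: [-0.7, 0.5, -1.4]
grip_width: 45.1
time: 6.9
tool_pos: [507.7, -85.3, 76.7]
tcp_rot: [3.141, -0.001, 3.106]
contact_force: [-0.9, 0.0, 4.2]
grip_width: 44.7
```

Contact at 76.7, as predicted. Releasing with a small opening.

```bash
python3 -m inch '[0,0,0,0,0,0,0, 0,0,0,0,0,0,0.05, 0,0,0,0,0,0,0.1, 0,0,0,0,0,0,0.17, 0,0,0,0,0,0,0.17]'; python3 -m inch '[0,0,1,0,0,0,0.17, 0,0,3,0,0,0,0.17, 0,0,6,0,0,0,0.17, 0,0,9,0,0,0,0.17, 0,-3,11,0,0,0,0.3]'
python3 - <<'E'
from h import *
import pickle
c=bot.calibration("wrist"); im=bot.capture("wrist"); pickle.dump(c,open("w4.pkl","wb"))
cv2.imwrite("pics/w4.png",cv2.cvtColor(im,cv2.COLOR_RGB2BGR))
E
```

```text
time: 7.4
tool_pos: [507.6, -85.3, 76.6]
tcp_rot: [3.141, -0.002, 3.106]
contact_force: [0.4, -0.1, 1.4]
grip_width: 53.7
time: 7.9
tool_pos: [508.2, -113.4, 189.5]
tcp_rot: [3.141, 0.001, 3.11]
contact_force: [0.1, -1.0, 0.1]
grip_width: 57.3
```

View pics/w4.png

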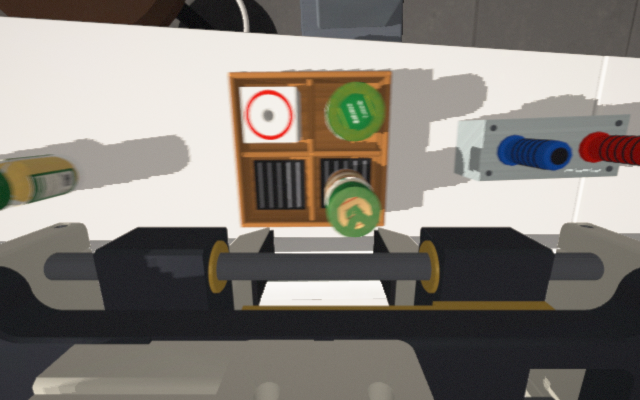

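The jar stands upright in the right mat cell, cap at (353,209). Now to jar_b.

```bash
python3 - <<'E'
from h import *
import pickle
c=pickle.load(open("w4.pkl","rb")); print(onz(c,353.5,209,115))
E
python3 -m inch '[0,-4,0,0,0,0,0.4, -1,-9,0,0,0,0,0.5, -2,-14,0,0,0,0,0.5, -3,-19,0,0,0,0,0.5, -3,-24,0,0,0,0,0.5]'; python3 -m inch '[0,-3,0,0,0,0,0.5, 0,-5.5,0,0,0,0,0.5, 0,-5.5,0,0,0,0,0.5, 0,-5.5,0,0,0,0,0.5, 0,-5.5,0,0,0,0,0.5]'
python3 - <<'E'
from h import *
import pickle
c=bot.calibration("wrist"); im=bot.capture("wrist"); pickle.dump(c,open("w5.pkl","wb"))
cv2.imwrite("pics/w5.png",cv2.cvtColor(im,cv2.COLOR_RGB2BGR))
for b in blobs(im,(30,70,30),(85,255,255),(200,100,450,270),60):
    x,y,w,h,_=b[1]; print(b, onz(c,x+w/2-.5,y+h/2-.5,106).round(1))
for b in blobs(im,(82,90,30),(98,255,255),(0,50,450,250),60): print(b)
E
```

```text
[509.33817789 -87.76838561 115.        ]
time: 8.45
tool_pos: [478.7, -358.3, 193.2]
tcp_rot: [-3.137, 0.007, 3.107]
contact_force: [1.5, 0.3, 0.3]
grip_width: 68.6
time: 8.95
tool_pos: [478.8, -412.2, 193.4]
tcp_rot: [-3.137, 0.006, 3.108]
contact_force: [-0.1, 0.6, 0.2]
grip_width: 68.6
([315.9, 208.6], [292, 182, 49, 54, 2029]) [ 482.6 -418.6  106. ]
([222.1, 205.6], [184, 175, 75, 66, 3081])
```

View pics/w5.png

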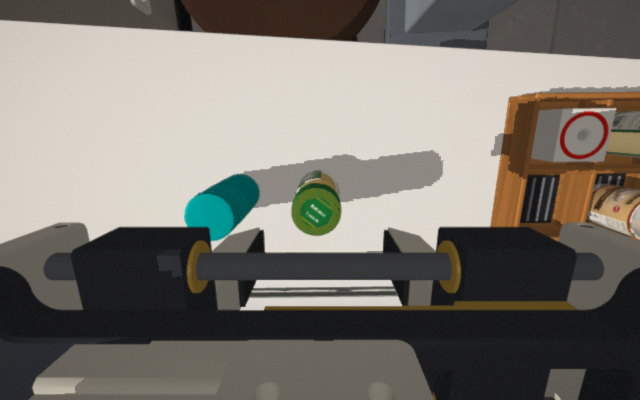

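Candidates: green cap at (316,209), which is jar_b, and turquoise at (210,214), which isn't meant. I take the green one at about (483,-418). The turquoise jar is about 90 mm away and the finger backs reach 54 mm, so it clears.

```bash
python3 -m inch '[0.4,-0.55,-3,0,0,0,0.5, 0.4,-0.55,-6,0,0,0,0.5, 0.4,-0.55,-9,0,0,0,0.5, 0.4,-0.55,-12,0,0,0,0.5, 0.4,-0.55,-12.7,0,0,0,0.5]'; python3 -m inch '[0,0,0,0,0,0,0.3, 0,0,0,0,0,0,0, 0,0,0,0,0,0,-0.3, 0,0,0,0,0,0,-0.6, 0,0,0,0,0,0,-1]'
```

```text
time: 9.5
tool_pos: [481.9, -414.9, 63.4]
tcp_rot: [3.141, 0.002, 3.109]
contact_force: [-0.3, 0.1, 0.3]
grip_width: 68.9
time: 10.0
tool_pos: [482.6, -415.6, 65.2]
tcp_rot: [-3.14, 0.005, 3.109]
contact_force: [0.1, 0.3, 5.2]
grip_width: 45.3
```

```bash
python3 -m inch '[0,0,2,0,0,0,-1, 0,0,5,0,0,0,-1, 0.5,2,8,0,0,0,-1, 1.5,6,9,0,0,0,-1, 2.4,10,9,0,0,0,-1]'; python3 -m inch '[0,4,0,0,0,0,-1, 0,8,0,0,0,0,-1, 0,12,0,0,0,0,-1, 0,14,0,0,0,0,-1, 0,14,0,0,0,0,-1]'
```

```text
time: 10.5
tool_pos: [507.4, -315.8, 157.6]
tcp_rot: [-3.137, 0.008, 3.107]
contact_force: [2.2, 0.5, -1.6]
grip_width: 45.4
time: 11.0
tool_pos: [507.1, -173.0, 157.9]
tcp_rot: [-3.138, 0.008, 3.111]
contact_force: [-0.1, -0.2, -0.9]
grip_width: 45.8
```

```bash
python3 -m inch '[0,0.9,-1.5,0,0,0,-1, 0,0.9,-3.5,0,0,0,-1, 0,0.9,-5.5,0,0,0,-1, 0,0.9,-7,0,0,0,-1, 0,0.9,-7.6,0,0,0,-1]'; python3 -m inch '[0,0,0,0,0,0,-1, 0,0,-0.1,0,0,0,-1, 0,0,-0.2,0,0,0,-1, 0,0,-0.3,0,0,0,-1, 0,0,-0.4,0,0,0,-1]'
```

```text
time: 11.5
tool_pos: [506.4, -164.7, 80.5]
tcp_rot: [-3.138, 0.006, 3.11]
contact_force: [0.7, 0.2, -1.9]
grip_width: 45.2
time: 12.0
tool_pos: [506.7, -164.8, 76.9]
tcp_rot: [-3.138, 0.007, 3.11]
contact_force: [-0.3, -0.1, -1.0]
grip_width: 45.2
```

```bash
python3 -m inch '[0,0,-0.03,0,0,0,-1, 0,0,-0.07,0,0,0,-1, 0,0,-0.12,0,0,0,-1, 0,0,-0.16,0,0,0,-1, 0,0,-0.2,0,0,0,-1]'; python3 -m inch '[0,0,-0.02,0,0,0,-1, 0,0,-0.04,0,0,0,-1, 0,0,-0.06,0,0,0,-1, 0,0,-0.08,0,0,0,-1, 0,0,-0.08,0,0,0,-1]'
```

```text
time: 12.5
tool_pos: [506.6, -164.8, 74.9]
tcp_rot: [-3.138, 0.007, 3.11]
contact_force: [-0.0, -0.4, -0.3]
grip_width: 45.5
time: 13.0
tool_pos: [506.7, -164.8, 74.2]
tcp_rot: [-3.138, 0.007, 3.11]
contact_force: [-0.5, -0.0, 0.8]
grip_width: 45.3
```

```bash
python3 -m inch '[0,0,-0.02,0,0,0,-1, 0,0,-0.04,0,0,0,-1, 0,0,-0.06,0,0,0,-1, 0,0,-0.06,0,0,0,-1, 0,0,-0.06,0,0,0,-1]'
```

```text
time: 13.5
tool_pos: [507.0, -164.9, 74.1]
tcp_rot: [-3.138, 0.008, 3.11]
contact_force: [-0.9, 0.1, 5.4]
grip_width: 45.1
```

Contact, 5 N. Release and look.

```bash
python3 -m inch '[0,0,0,0,0,0,0, 0,0,0,0,0,0,0.05, 0,0,0,0,0,0,0.1, 0,0,0,0,0,0,0.15, 0,0,0,0,0,0,0.15]'; python3 -m inch '[0,0,1,0,0,0,0.15, 0,0,3,0,0,0,0.15, 0,0,6,0,0,0,0.15, 0,0,9,0,0,0,0.15, 0,2,11,0,0,0,0.15]'
python3 - <<'E'
from h import *
import pickle
c=bot.calibration("wrist"); im=bot.capture("wrist"); pickle.dump(c,open("w6.pkl","wb"))
cv2.imwrite("pics/w6.png",cv2.cvtColor(im,cv2.COLOR_RGB2BGR))
E
```

```text
time: 14.0
tool_pos: [507.0, -164.9, 73.9]
tcp_rot: [-3.138, 0.007, 3.11]
contact_force: [-0.7, -0.7, 0.0]
grip_width: 53.2
time: 14.5
tool_pos: [507.8, -146.6, 186.9]
tcp_rot: [-3.136, 0.011, 3.108]
contact_force: [0.8, 0.9, 0.9]
grip_width: 53.0
```

View pics/w6.png

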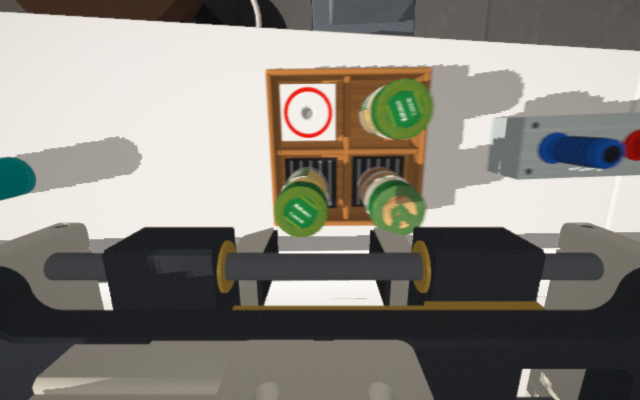

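Both jars stand upright in their cells, caps at (302,209) and (396,206). Now the red probe.

```bash
python3 -m inch '[0,4,2,0,0,0,0.1, -1,9,2,0,0,0,0.1, -2,14,2,0,0,0,0.1, -3,19,2,0,0,0,0.1, -4.5,24,2,0,0,0,0.1]'; python3 -m inch '[0,3,0,0,0,0,0.1, 0,5,0,0,0,0,0.1, 0,5,0,0,0,0,0.1, 0,5,0,0,0,0,0.1, 0,5,0,0,0,0,0.1]'
python3 - <<'E'
from h import *
import pickle
c=bot.calibration("wrist"); im=bot.capture("wrist"); pickle.dump(c,open("w7.pkl","wb"))
cv2.imwrite("pics/w7.png",cv2.cvtColor(im,cv2.COLOR_RGB2BGR))
t=bot.capture("top");cv2.imwrite("pics/top7.png",cv2.cvtColor(t,cv2.COLOR_RGB2BGR))
E
```

```text
time: 15.05
tool_pos: [464.7, 93.5, 210.1]
tcp_rot: [-3.137, 0.015, 3.109]
contact_force: [0.7, 0.3, 0.1]
grip_width: 50.4
time: 15.55
tool_pos: [464.7, 142.5, 210.2]
tcp_rot: [-3.136, 0.015, 3.108]
contact_force: [-0.5, -0.5, -0.3]
grip_width: 50.5
```

View pics/w7.png

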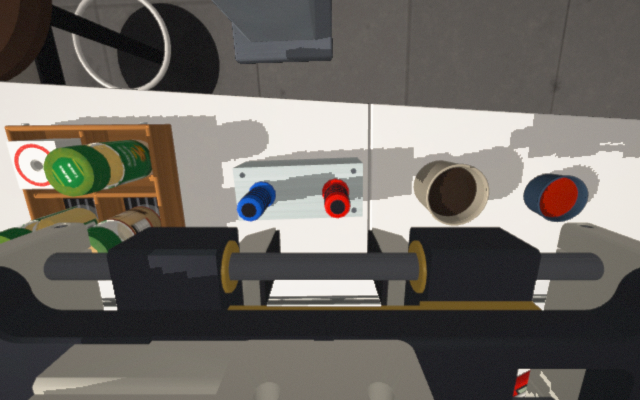

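Run:
```python
from h import *
import pickle
from scipy.spatial.transform import Rotation as R
c=pickle.load(open("w7.pkl","rb")); im=cv2.cvtColor(cv2.imread("pics/w7.png"),cv2.COLOR_BGR2RGB)
cv2.imwrite("pics/c7.png",cv2.resize(cv2.imread("pics/w7.png")[150:230,225:375],None,fx=5,fy=5,interpolation=cv2.INTER_CUBIC))
for b in blobs(im,(0,170,60),(8,255,255),(300,160,370,225),20): print(b)
print(onz(c,338,207,116).round(1))
for u,v in((236,164),(361,158)): print(onz(c,u,v,56).round(1))
o=bot.get_obs(); print(np.degrees((R.from_euler('xyz',[np.pi,0,3.117])*R.from_euler('xyz',o['tcp_rot']).inv()).as_rotvec()))
ct=bot.calibration("top"); print(onz(ct,258.9,212.5,106),onz(ct,283.2,212.5,106))
```

```text
([335.4, 196.9], [323, 179, 27, 39, 560])
[470.5 155.6 116. ]
[436.7  49.7  56. ]
[434.7 183.4  56. ]
[0.32204913 0.87228051 0.53296231]
[468.45161063 148.68394552 106.        ] [466.56105314  71.36308687 106.        ]
```

View pics/c7.png

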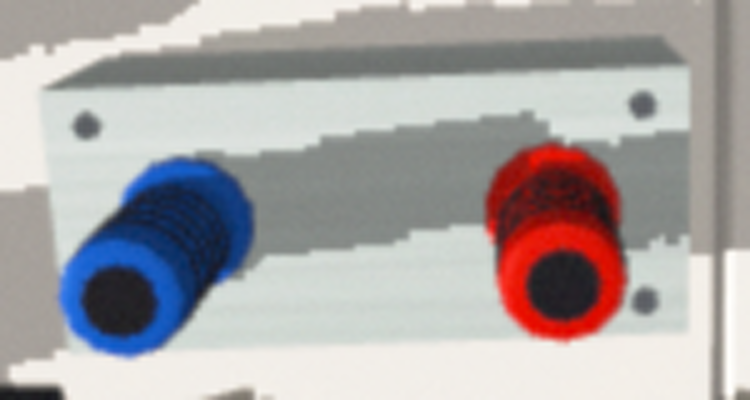

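Run:
```python
from h import *
import pickle
c=pickle.load(open("w7.pkl","rb"))
f=lambda a,b,z: onz(c,225+a/5-.4,150+b/5-.4,z).round(1)
print("red top",f(562,282,116),"blue top",f(126,295,116))
P=[f(a,b,56) for a,b in((42,90),(688,68),(690,330),(73,352))]; print(P,np.mean(P,0))
print("red collar",f(554,204,60),"blue collar",f(188,221,60))
# two-view: top-camera ray of red top
ct=bot.calibration("top");im=cv2.cvtColor(cv2.imread("pics/top0.png"),cv2.COLOR_BGR2RGB)
print(proj(ct,(470,153,116)),proj(ct,(470,153,56)))
cv2.imwrite("pics/c8.png",cv2.resize(cv2.imread("pics/top0.png")[200:230,245:300],None,fx=14,fy=14,interpolation=cv2.INTER_CUBIC))
```

```text
red top [469.6 154.7 116. ] blue top [469.5  76.1 116. ]
[array([440.5,  46. ,  56. ]), array([440.3, 184.7,  56. ]), array([499.2, 185.3,  56. ]), array([499.9,  46.2,  56. ])] [469.975 115.55   56.   ]
red collar [468.2 155.3  60. ] blue collar [469.5  75.7  60. ]
[257.07270428 211.63765871] [259.79475312 214.02309932]
```

View pics/c8.png

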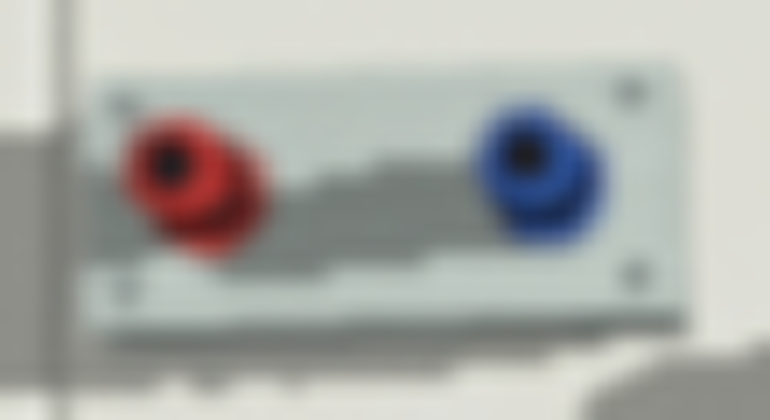

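Red handle top at (337,206) gives (470,155). The stand comes out at 139 x 59 mm, and its bore 40 mm from the stand centre agrees. Descending with a tilt correction.

```bash
python3 -m inch '[0.5,1.25,-3,0.3,0.9,0.5,0.1, 0.5,1.25,-6,0.3,0.9,0.5,0.1, 0.5,1.25,-9,0.3,0.9,0.5,0.1, 0.5,1.25,-11,0.3,0.9,0.5,0.1, 0.5,1.25,-11,0.3,0.9,0.5,0.1]'
python3 - <<'E'
from h import *
from scipy.spatial.transform import Rotation as R
o=bot.get_obs(); print(o['tool_pos'],np.degrees((R.from_euler('xyz',[np.pi,0,3.117])*R.from_euler('xyz',o['tcp_rot']).inv()).as_rotvec()))
E
```

```text
time: 16.15
tool_pos: [468.1, 153.8, 97.7]
tcp_rot: [-3.14, -0.006, 3.115]
contact_force: [0.9, -0.0, 1.0]
grip_width: 50.5
[468.13926735 153.7723548   97.72674035] [ 0.07904261 -0.35520288  0.11232332]
```

```bash
python3 -m inch '[0.15,0.12,-0.5,0.1,-0.3,0.1,0.1, 0.15,0.12,-1,0.1,-0.3,0.1,0.1, 0.15,0.12,-1.6,0.1,-0.3,0.1,0.1, 0.15,0.12,-2.1,0.1,-0.3,0.1,0.1, 0.15,0.12,-2.1,0.1,-0.3,0.1,0.1]'; python3 -m inch '[0,0,0,0,0,0,-0.1, 0,0,0,0,0,0,-0.3, 0,0,0,0,0,0,-0.6, 0,0,0,0,0,0,-1, 0,0,0,0,0,0,-1]'
```

```text
time: 16.65
tool_pos: [469.4, 154.9, 76.3]
tcp_rot: [3.141, -0.002, 3.117]
contact_force: [0.4, 0.7, 0.2]
grip_width: 50.7
time: 17.15
tool_pos: [469.5, 154.9, 76.5]
tcp_rot: [3.141, -0.001, 3.117]
contact_force: [0.2, -0.4, 0.9]
grip_width: 23.4
```

```bash
python3 -m inch '[0,0,2,0,0,0,-1, 0,0,4,0,0,0,-1, 0,0,7,0,0,0,-1, 0,0,10,0,0,0,-1, 0,0,13.2,0,0,0,-1]'; python3 -m inch '[-1,-3,0,0,0,0,-1, -2,-8,0,0,0,0,-1, -3,-13,0,0,0,0,-1, -4,-18,0,0,0,0,-1, -4,-22,0,0,0,0,-1]'
python3 - <<'E'
from h import *
from scipy.spatial.transform import Rotation as R
o=bot.get_obs(); print(o['tool_pos'],np.degrees((R.from_euler('xyz',[np.pi,0,3.117])*R.from_euler('xyz',o['tcp_rot']).inv()).as_rotvec()))
E
```

```text
time: 17.65
tool_pos: [469.0, 154.9, 209.4]
tcp_rot: [3.142, -0.002, 3.117]
contact_force: [1.0, -0.7, -1.2]
grip_width: 23.6
time: 18.15
tool_pos: [427.6, -66.8, 209.6]
tcp_rot: [-3.142, -0.002, 3.117]
contact_force: [0.4, 0.1, -0.7]
grip_width: 23.4
[427.6253099  -66.84179452 209.56325229] [-0.00286555 -0.14233886  0.0146112 ]
```

```bash
python3 -m inch '[0.2,-3,0,0,-0.1,0,-1, 0.2,-7,0,0,-0.1,0,-1, 0.2,-9.3,0,0,-0.1,0,-1, 0.2,-9.3,0,0,-0.1,0,-1, 0.2,-9.3,0,0,-0.1,0,-1]'; python3 -m inch '[0,0,-2,0,0,0,-1, 0,0,-4,0,0,0,-1, 0,0,-6,0,0,0,-1, 0,0,-6.8,0,0,0,-1, 0,0,-6.8,0,0,0,-1]'
python3 - <<'E'
from h import *
import pickle
o=bot.get_obs(); print(o['tool_pos'],o['tcp_rot'])
c=bot.calibration("wrist"); im=bot.capture("wrist"); pickle.dump(c,open("w9.pkl","wb"))
cv2.imwrite("pics/w9.png",cv2.cvtColor(im,cv2.COLOR_RGB2BGR)); print(proj(c,(429.8,-160,62)))
cv2.imwrite("pics/w9c.png",cv2.cvtColor(cv2.resize(im[150:270,240:400],None,fx=5,fy=5,interpolation=cv2.INTER_CUBIC),cv2.COLOR_RGB2BGR))
cv2.imwrite("pics/s9.png",cv2.cvtColor(bot.capture("scene"),cv2.COLOR_RGB2BGR))
E
```

```text
time: 18.65
tool_pos: [429.3, -159.8, 209.3]
tcp_rot: [3.141, -0.001, 3.115]
contact_force: [0.7, 0.6, -0.9]
grip_width: 23.6
time: 19.15
tool_pos: [428.8, -158.6, 140.7]
tcp_rot: [3.14, -0.003, 3.117]
contact_force: [-0.6, -0.7, -0.8]
grip_width: 23.3
[ 428.8208892  -158.558817    140.65229669] [ 3.13956732 -0.00335292  3.1166061 ]
[320.81023236 208.85403746]
```

View pics/w9c.png

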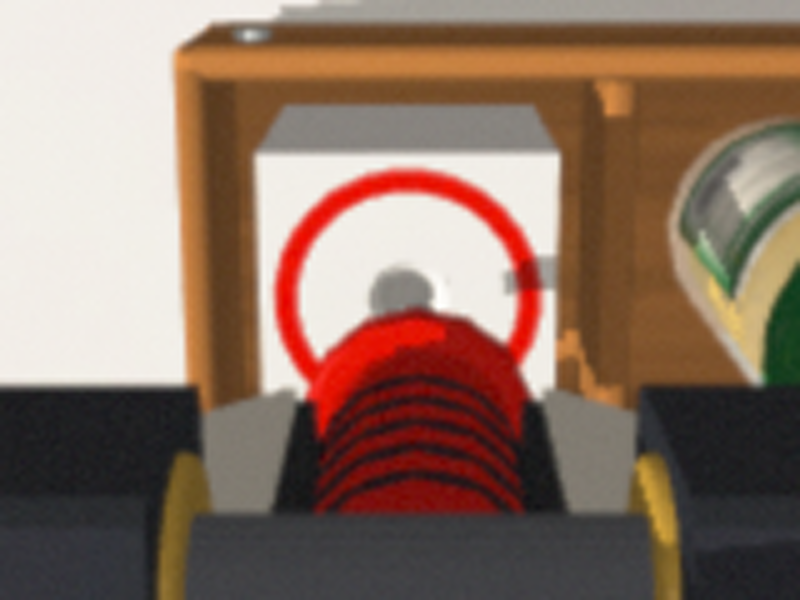

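View pics/s9.png

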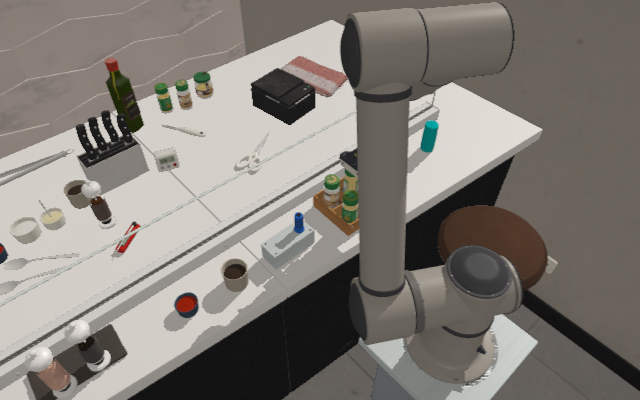

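Run:
```python
from h import *
import pickle
c=pickle.load(open("w9.pkl","rb")); im=cv2.cvtColor(cv2.imread("pics/w9.png"),cv2.COLOR_BGR2RGB)
hsv=cv2.cvtColor(im,cv2.COLOR_RGB2HSV)
m=cv2.inRange(hsv,np.array((0,150,60)),np.array((8,255,255)))|cv2.inRange(hsv,np.array((172,150,60)),np.array((180,255,255)))
# outer ring edge points above row 211
pts=[]
for v in range(180,220):
    xs=np.where(m[v,290:355])[0]+290
    if len(xs): print(v,xs.min(),xs.max(),end='; '); pts+= [(xs.min()-.5,v),(xs.max()+.5,v)] 
print()
P=np.array([onz(c,u,v,62)[:2] for u,v in pts if v<222])
A=np.c_[2*P,np.ones(len(P))]; s=np.linalg.lstsq(A,(P**2).sum(1),rcond=None)[0]; print("ring centre",s[:2],"r",np.sqrt(s[2]+s[0]**2+s[1]**2))
print("ring simple",onz(c,321.3,209.6,62),"bore",onz(c,320.4,207.8,62))
for v in range(220,250,3):
    xs=np.where(m[v,300:350])[0]+300
    print(v,xs.min(),xs.max(),onz(c,(xs.min()+xs.max())/2,v,123).round(1)[:2])
print(proj(c,(428.8,-158.6,120.2)),proj(c,(428.8-15,-158.6,120.2)),proj(c,(428.8-15,-158.6,126.2)))
```

```text
184 318 324; 185 313 329; 186 311 331; 187 309 333; 188 307 335; 189 305 337; 190 304 338; 191 303 339; 192 302 340; 193 301 341; 194 300 342; 195 300 342; 196 299 343; 197 298 344; 198 298 344; 199 297 345; 200 297 345; 201 296 346; 202 296 346; 203 296 346; 204 296 346; 205 296 346; 206 295 347; 207 295 347; 208 295 347; 209 295 347; 210 295 347; 211 295 347; 212 295 347; 213 295 347; 214 296 346; 215 296 346; 216 296 346; 217 296 346; 218 297 345; 219 297 345; 
ring centre [ 430.61546305 -159.85057409] r 22.36242141882829
ring simple [ 430.46527941 -159.6039362    62.        ] bore [ 428.86764766 -160.32094909   62.        ]
220 300 344 [ 420.1 -158.7]
223 300 342 [ 422.1 -159.3]
226 302 343 [ 424.1 -158.4]
229 301 345 [ 426.1 -158.2]
232 302 344 [ 428.2 -158.2]
235 303 344 [ 430.2 -158. ]
238 305 340 [ 432.2 -158.7]
241 305 342 [ 434.3 -158.1]
244 305 342 [ 436.4 -158.1]
247 304 343 [ 438.5 -158.2]
[322.43876862 231.44558442] [321.82885506 209.24697043] [321.80955179 211.87813234]
```

```bash
python3 -m inch '[0.1,-0.14,0,0.1,-0.2,0,-1, 0.1,-0.14,-0.2,0.1,-0.2,0,-1, 0.1,-0.14,-0.5,0.1,-0.2,0,-1, 0.1,-0.14,-0.8,0.1,-0.2,0,-1, 0.1,-0.14,-0.8,0.1,-0.2,0,-1]'
python3 - <<'E'
from h import *
from scipy.spatial.transform import Rotation as R
o=bot.get_obs(); print(o['tool_pos'],np.degrees((R.from_euler('xyz',[np.pi,0,3.117])*R.from_euler('xyz',o['tcp_rot']).inv()).as_rotvec()))
E
```

```text
time: 19.75
tool_pos: [430.4, -160.7, 133.6]
tcp_rot: [3.139, 0.002, 3.116]
contact_force: [-0.6, -0.0, -1.1]
grip_width: 23.5
[ 430.44417244 -160.74680962  133.57417263] [-0.15019635  0.12358032  0.05672894]
```

```bash
python3 -m inch '[-0.06,0.07,-0.1,-0.1,0.1,0,-1, -0.06,0.07,-0.3,-0.1,0.1,0,-1, -0.06,0.07,-0.5,-0.1,0.1,0,-1, -0.06,0.07,-0.7,-0.1,0.1,0,-1, -0.06,0.07,-0.8,-0.1,0.1,0,-1]'
python3 - <<'E'
from h import *
from scipy.spatial.transform import Rotation as R
o=bot.get_obs(); print(o['tool_pos'],np.degrees((R.from_euler('xyz',[np.pi,0,3.117])*R.from_euler('xyz',o['tcp_rot']).inv()).as_rotvec()))
E
```

```text
time: 20.25
tool_pos: [429.8, -160.0, 125.3]
tcp_rot: [3.141, 0.0, 3.116]
contact_force: [-0.3, -0.4, -1.4]
grip_width: 23.3
[ 429.78532794 -159.9923061   125.33277345] [-0.05989222  0.01096072  0.05659952]
```

The tip is 3 mm below the mouth with no side force. Continuing.

```bash
python3 -m inch '[0,0,-0.2,0,0,0,-1, 0,0,-0.4,0,0,0,-1, 0,0,-0.6,0,0,0,-1, 0,0,-0.8,0,0,0,-1, 0,0,-1,0,0,0,-1]'
```

```text
time: 20.75
tool_pos: [429.8, -160.0, 115.2]
tcp_rot: [3.141, 0.0, 3.116]
contact_force: [-0.3, 0.5, -1.0]
grip_width: 23.1
```

```bash
python3 -m inch '[0,0,-0.3,0,0,0,-1, 0,0,-0.6,0,0,0,-1, 0,0,-0.9,0,0,0,-1, 0,0,-1.2,0,0,0,-1, 0,0,-1.5,0,0,0,-1]';python3 -m inch '[0,0,-0.3,0,0,0,-1, 0,0,-0.6,0,0,0,-1, 0,0,-0.9,0,0,0,-1, 0,0,-1.2,0,0,0,-1, 0,0,-1.4,0,0,0,-1]'
```

```text
time: 21.25
tool_pos: [429.8, -160.0, 99.9]
tcp_rot: [3.14, 0.0, 3.116]
contact_force: [0.5, 0.7, -1.2]
grip_width: 23.5
time: 21.75
tool_pos: [429.7, -160.0, 85.6]
tcp_rot: [3.14, -0.0, 3.116]
contact_force: [0.6, -0.3, -1.2]
grip_width: 23.6
```

```bash
python3 -m inch '[0,0,-0.1,0,0,0,-1, 0,0,-0.2,0,0,0,-1, 0,0,-0.3,0,0,0,-1, 0,0,-0.35,0,0,0,-1, 0,0,-0.35,0,0,0,-1]'
```

```text
time: 22.25
tool_pos: [429.8, -160.0, 82.4]
tcp_rot: [3.141, 0.0, 3.116]
contact_force: [-0.7, 1.6, 3.8]
grip_width: 23.5
```

```bash
python3 -m inch '[0,0,-0.05,0,0,0,-1, 0,0,-0.1,0,0,0,-1, 0,0,-0.1,0,0,0,-1, 0,0,-0.1,0,0,0,-1, 0,0,-0.1,0,0,0,-1]'
```

```text
time: 22.75
tool_pos: [429.8, -160.0, 82.4]
tcp_rot: [3.141, 0.001, 3.116]
contact_force: [-3.7, 1.4, 11.2]
grip_width: 23.9
```

It's seated: TCP stopped at 82.4 (82.5 expected) with about 12 N of push. Release, retreat and check.

```bash
python3 -m inch '[0,0,0.05,0,0,0,-0.4, 0,0,0.05,0,0,0,-0.3, 0,0,0.05,0,0,0,-0.2, 0,0,0.05,0,0,0,-0.13, 0,0,0.05,0,0,0,-0.13]'; python3 -m inch '[0,0,1,0,0,0,-0.13, 0,0,3,0,0,0,-0.13, 0,0,6,0,0,0,-0.13, 0,0,9,0,0,0,-0.13, 2,1,13,0,0,0,-0.13]';  python3 -m inch '[2,2,0,0,0,0,-0.13, 4,3,0,0,0,0,-0.13, 5,3,2,0,0,0,-0.13, 5,3,2,0,0,0,-0.13, 5,3,2,0,0,0,-0.13]'
python3 - <<'E'
from h import *
import pickle
c=bot.calibration("wrist"); im=bot.capture("wrist"); pickle.dump(c,open("w10.pkl","wb"))
cv2.imwrite("pics/w10.png",cv2.cvtColor(im,cv2.COLOR_RGB2BGR))
cv2.imwrite("pics/w10c.png",cv2.cvtColor(cv2.resize(im[50:240,200:450],None,fx=3,fy=3,interpolation=cv2.INTER_CUBIC),cv2.COLOR_RGB2BGR))
E
```

```text
time: 23.25
tool_pos: [429.8, -160.0, 82.7]
tcp_rot: [3.141, 0.001, 3.116]
contact_force: [-0.3, -0.0, -0.0]
grip_width: 39.6
time: 23.75
tool_pos: [447.9, -150.1, 213.7]
tcp_rot: [3.14, -0.003, 3.114]
contact_force: [1.0, -0.7, -1.0]
grip_width: 39.9
time: 24.25
tool_pos: [497.6, -120.1, 233.8]
tcp_rot: [3.14, -0.002, 3.114]
contact_force: [-0.9, -0.6, -0.1]
grip_width: 39.7
```

View pics/w10c.png

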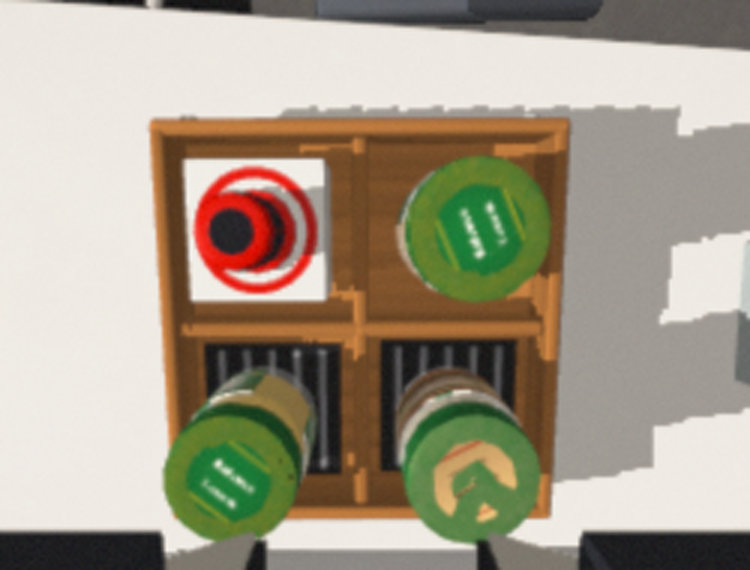

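The crop shows the probe standing in the port at (232,231) with its collar on the block, and all three jars upright in their cells. One numeric check, then hand in.

Run:
```python
from h import *
import pickle
c=pickle.load(open("w10.pkl","rb")); f=lambda a,b,z: onz(c,200+a/3-.33,50+b/3-.33,z).round(1)
print("probe top@122",f(232,231,122),"jars@115",f(232,475,115),f(471,474,115),"jar_c@112",f(477,228,112))
o=bot.get_obs(); print(o['time'],o['contact_force'],abs(o['dq']).max())
bot.close_job()
```

```text
probe top@122 [ 430.2 -159.1  122. ] jars@115 [ 507.8 -165.3  115. ] [509.7 -86.7 115. ] jar_c@112 [431.3 -84.6 112. ]
24.3 [-0.07501793  0.80147709 -0.5682854 ] 0.013030551624653337
the job is handed in; nothing more can be done
```

The job is done and handed in at 24.3 s. Both counter jars stand in the matted compartments and the red probe is fully home in the red-ringed port.

- **Jars:** They were set down first, each with about 4–5 N of contact. The last picture puts their caps at (508, -165) and (510, -87). That is within about 4 mm of the mat centres I measured, and both jars stand upright.
- **Red probe:** It went in with no side force until the collar met the port. The tool stopped at 82.4 mm against 82.5 mm expected, and pushing with about 12 N moved it no further. Taking the handle top at its seated height of 122 mm puts it at (430.2, -159.1), within about 1 mm of the port centre.
- **Everything else:** I did not touch the blue probe, the jar already in the caddy, the turquoise jar, the cup or the ramekin. Only the caddy was in the last picture, so I did not check the others again at the end. The gripper finished clear, about 120 mm above the jars.
- **Measurement differences:** The top and wrist cameras disagreed by about 2–3 mm on the second jar and one port reading. I used the wrist camera for the final positions. No check failed.

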